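Reset a bench doser and hold its ratchet lever at four clicks

ROBOT

A 7-joint arm with a two-finger parallel gripper is mounted at the origin on the work surface. World frame = base frame: x ahead of the robot, y to its left, z up, the work surface at z = 0. Lengths are in m, angles in rad, forces in N, time in s.
With the tool pointing down it reaches from about 0.4 to 0.875 m from the base axis. Payload 6.5 kg.
Tool frame: the origin (TCP) lies on the mounting face of the last link; the fingertips stand 166 mm ahead of it and the grasp point (between the pads) lies 147 mm ahead of it (robot.grip_depth is the distance from the TCP to the grasp point, in m); z points along the fingers, y is the line along which they close (so a half turn about z gives the same grasp; the last joint's range is limited). The gripper opens to 88 mm and grips with 3 to 60 N. Pads are 18 mm wide; open, the fingers measure 123 mm over their backs; the gripper's body (75 mm by 187 mm) begins 45 mm behind the grasp point.
Start: joints at [-0.066, 0.536, -0.004, 1.538, 0.003, 1.067, -0.071], TCP at [0.65, 0, 0.405] pointing down, gripper open.
Joint ranges: [-2.7, 2.7], [-0.37, 2.16], [-1.27, 1.26], [0.24, 2.4], [-1.31, 4.45], [0.19, 1.91], [-2.76, 2.76]. Speed limits (rad/s): [2.39, 2.39, 3.14, 3.14, 3.14, 3.14, 3.14].

INTERFACE

Orientations are given as a unit quaternion [w, x, y, z].
In Python, from station import robot gives the robot as it stands. The module is installed in compiled form; this text tells all that it offers.
- The arm moves only by the shell command python3 -m handwheel 'ROWS'. ROWS is JSON, a list that holds one entry, the list of rows, each a list of 7 numbers: the turn, a rotation vector about the tool's x, y, z in rad, then the shift along the tool's x, y, z in units of 25 mm (1.0 is 25 mm), then the opening, from 0 (shut) to 1 (fully open). In form: [[[ax, ay, az, tx, ty, tz, gripper], ...]]. A call has 1 to 20 rows; each row shifts and turns the commanded pose from where the row before left it, along the tool's axes as they then stand; what a row does not reach is not made up. A row lasts 1/10 s, in which the tool goes at most 50 mm and 8.59 degrees, less where a joint would pass 70% of its speed; a pose out of reach is approached as far as the arm can. A call is refused whole if a number of a shift passes 1 or a number of a turn 0.15, either way. A call with a gripper value outside its range is refused whole. The fingers move at their own pace and stop on an object; the grip force is fixed at half the most. Time passes only in rows, so rows that do not move let the fingers close. It gives the time, the measured TCP pose, the force, the opening and the grip force at its end, in the units of the state.
- robot.get_state(): the state, without advancing time (a new reading comes with each control period).
- robot.grab_frame(name): name is "scene" or "side" or "wrist"; returns (picture, depth): 384x512x3 uint8, red, green, blue; 384x512 float32, m along the optical axis (not along the pixel's ray), 0 where there is no reading.
- robot.camera_info(name): a dict with "intrinsics" (3x3 intrinsics, pixels), "k1" (the pictures are not rectified: a ray, as slopes to the right and down, at radius r is drawn at 1 + k1 r^2 times it, then the intrinsics apply), "R" (3x3) and "t" (3): a world point X has camera coordinates R X + t. Camera axes: x right, y down, z forward; pixel columns grow to the right and rows downward; lengths in m; the calibration is good to about 2 mm. A picture is of the moment at which its call begins: read the wrist's pose just before it. camera_info takes no time and is no camera call; for the wrist camera it gives the pose at the moment of the call.
- robot.job_done(): hands the job in; it is judged then, once.
The state is a dict: "t": time; "joints": joint angles; "dq": joint speeds; "joint_torque": joint torques, N m; "ee_pos": TCP position; "ee_rot": TCP orientation; "contact_force": force on the tool from outside, world axes, zero at the start; "ft_torque": the same for the moment, N m; "width": opening from 0.0 (shut) to 1.0 (fully open); "finger_force": force on a finger pad.
Only numpy, scipy, OpenCV 4.12 (cv2) and the standard library are available. Lean on these libraries where they do the work, as an engineer would, in place of code of your own. Each camera call takes 0.05 s, during which the arm holds its last target. There are 200 camera calls.

TASK

Reset the perfume doser: take the stylus from its stand, push its tip down on the small recessed release button until the ratchet lever has sprung all the way back to its home stop, then stand the stylus back in its hole and let go of it. Then advance the lever by its upright post exactly four clicks from home and finish still holding it there with the fingers, a little ahead of where the ratchet would catch it, so that your hold and not the ratchet carries the lever's spring. Leave the bottles, jar, beaker and spatula standing and lying where they are.

Things in the scene. Friction and masses are not known exactly. Their poses are not given: they have to be found in the camera images.
- doser: Fixed bench doser on a grey-painted plate 235 x 235 mm, 22 mm thick. Origin: on the table under the lever's pivot, z up. In its frame the plate spans x -95..140, y -100..135 mm; +y points from the pivot to the release button. At x = 115 mm a glass barrel with a piston and an amber vial lie along the plate's far edge, at most 97 mm high.
- pivot (a point): The lever's upright pivot axis, at the upper face of the ratchet disc (146 mm across; steel pins stand out radially from its rim, to 174 mm across), 53 mm above the table. The ratchet: let go, the lever sinks back on the pawl at 0.17, 0.34, 0.51, 0.68 ... rad and goes no further back until the button is pressed. Four clicks, held ahead of the ratchet, is 0.69 to 0.75 rad.
- lever_post (a point): The lever's grip: an upright round black post, 16 mm in diameter, 140 mm from the pivot axis. This point is on its axis, 85 mm above the table; the post rises from a flat arm (upper face at 61 mm) to 108 mm. To push it forward takes 3 to 4 N (return spring); before each click the push rises by about 3 N as a pin lifts the pawl, then falls, and the pawl snaps in.
- lever (a joint): Lever angle, rad: 0 at the home stop (arm 144 deg counter-clockwise from the doser's +x: towards the robot, on the button's side); grows as it is advanced, counter-clockwise from above (post moving away from the button's side), to 1.275. A click is 0.17 rad (24 mm at the post), seven in all; the push rises 0.07 to 0.12 rad after the last click. It starts at one of clicks 1 to 5.
- button_mouth (a point): Centre of the mouth of the button's recess: a round hole 14 mm wide with a 2 mm chamfer, in the top of a dark steel block 34 x 34 mm, 62 mm above the table, 112 mm from the pivot.
- button_top (a point): Centre of the release button's top, a steel disc 12 mm in diameter lying 6 mm below the mouth of the recess (56 mm above the table). It moves down when pressed.
- button (a joint): How far the release button is pressed, m: 0 free, 0.006 fully down; it springs back. It takes 4 N to start, 7 N fully down. From 0.0035 m the lever is free and its spring swings it home within 1 s while the button stays down (let up too early, it stops at a lower click). The button also dips 3 mm by itself at each click.
- stand: Fixed grey block, 60 x 60 mm and 58 mm high, for the stylus; origin at the centre of its underside. In the middle of its top is a round hole 14 mm wide, 50 mm deep, with a 2 mm chamfer. It stands either on the left or on the right side of the table, the jar on the other.
- stand_seat (a point): Where the stylus's tip is when it stands properly in the stand, its flange on the top: on the hole's axis, 13 mm above the table (45 mm below the stand's top). The shank has 4.5 mm of play all round.
- stylus: The stylus as a whole, about 40 g; origin at its tip, z axis from the tip to the handle.
- stylus_grip (a point): Middle of the stylus's round wooden handle, 14 mm in diameter, 76 mm long, 87 mm above the tip. The stylus is 125 mm long and stands upright, tip down, in the stand: a steel shank 5 mm in diameter and 45 mm long, a flange 22 mm in diameter and 4 mm thick that rests on the stand's top, then the handle.
- stylus_tip (a point): The flat tip of the stylus's shank (5 mm in diameter); z axis along the stylus, tip to handle.
- jar_mid (a point): Middle of a wide amber glass jar with a lid, 72 mm in diameter and 85 mm high, half-way up. Leave it alone.
- bottle_a_mid (a point): Middle of a slim amber bottle, 48 mm in diameter and 110 mm high. Leave it alone.
- bottle_b_mid (a point): Middle of a stouter amber bottle, 56 mm in diameter and 100 mm high. Leave it alone.
- beaker_mid (a point): Middle of an open glass beaker, 66 mm in diameter and 75 mm high. Leave it alone.
- spatula_grip (a point): Handle of a spatula 170 mm long lying flat on the table. Leave it alone.
Not all that is in view belongs to the job. Of the things that look like the stylus, the smallest one is meant.

How it is judged:
On the way, in this order (a step that is already met when the one before it is completed fails the run):
1. the stylus's tip presses the release button and the lever is back at its home stop (value of joint button above 0.003 m and contact force between stylus and button above 0.5 N and value of joint lever below 0.05 rad), for 0.1 s.
2. the stylus stands in its stand again, let go (distance between stylus_tip and stand_seat below 0.008 m and angle between stylus_tip's own z axis and vertical below 0.15 rad and contact force between the fingers and stylus below 0.1 N), for 0.2 s.
3. the fingers have brought the lever to the fourth click (value of joint lever between 0.69 and 0.8 rad and contact force between the fingers and lever above 1 N), for 0.2 s.
At the end, for the whole second after the job is handed in: The lever stands at the fourth click from home, between 0.69 and 0.80 rad (ahead of the ratchet stop at 0.68, before the fifth click), with the fingers touching it with more than 1 N; the stylus stands in its stand, let go, its tip within 8 mm of its seat and its axis within 0.15 rad of vertical (all of step 2 and all of step 3); the arm keeps its last pose, push and grip.
It fails at once if the jar is pushed more than 40 mm or knocked over (distance of jar_mid from where it was at the start of the episode above 0.04 m or angle between jar_mid's own z axis and vertical above 0.5 rad).
It fails at once if the slim bottle is pushed more than 40 mm or knocked over (distance of bottle_a_mid from where it was at the start of the episode above 0.04 m or angle between bottle_a_mid's own z axis and vertical above 0.5 rad).
It fails at once if the stout bottle is pushed more than 40 mm or knocked over (distance of bottle_b_mid from where it was at the start of the episode above 0.04 m or angle between bottle_b_mid's own z axis and vertical above 0.5 rad).
It fails at once if the beaker is pushed more than 40 mm or knocked over (distance of beaker_mid from where it was at the start of the episode above 0.04 m or angle between beaker_mid's own z axis and vertical above 0.5 rad).
It fails at once if the spatula is pushed more than 60 mm (distance of spatula_grip from where it was at the start of the episode above 0.06 m).
It also fails if it takes over 72 s, if anything falls off the work surface, if the arm or the gripper's body presses on something with over 40 N, if the wrist force passes 120 N, or if a joint passes its speed limit or range.

## Working session

There is one attempt and no reset: what is moved stays moved. The work goes in short steps, Python scripts to look and compute and a shell command to move; the robot and the scene stay as the last step left them, time stands still between calls to the robot, and variables do not carry over. Pictures are saved under pics/ and viewed, at most 10 in all, crops included, and the job is handed in when it is done.

```bash
mkdir -p pics; cat > h.py <<'E'
import numpy as np, cv2
from station import robot
from scipy.spatial.transform import Rotation as Rn
def grab(n,save=None):
    c=robot.camera_info(n); p,d=robot.grab_frame(n)
    if save: cv2.imwrite('pics/'+save,p[:,:,::-1])
    return c,p,d
def ray(c,u,v):
    K=np.array(c['intrinsics']);x=(u-K[0,2])/K[0,0];y=(v-K[1,2])/K[1,1];a,b=x,y
    for _ in range(20):
        s=1+c['k1']*(a*a+b*b);a,b=x/s,y/s
    R=np.array(c['R']);return -R.T@np.array(c['t']),R.T@np.array([a,b,1.])
def on_z(c,u,v,z):
    o,r=ray(c,u,v);return o+r*(z-o[2])/r[2]
def at_d(c,u,v,d):
    o,r=ray(c,u,v);return o+r*d
def proj(c,X):
    q=np.array(c['R'])@np.array(X)+np.array(c['t']);x,y=q[:2]/q[2];s=1+c['k1']*(x*x+y*y);K=np.array(c['intrinsics'])
    return K[0,0]*x*s+K[0,2],K[1,1]*y*s+K[1,2]
def tool():
    s=robot.get_state();q=s['ee_rot'];return s,np.array(s['ee_pos']),Rn.from_quat([q[1],q[2],q[3],q[0]]).as_matrix()
E
python3 - <<'E'
from h import *
s,p,R=tool();print(s['t'],p,R.round(3),s['width'],robot.grip_depth)
for n in('scene','side','wrist'):
    c,im,d=grab(n,n+'0.png');R=np.array(c['R']);print(n,(-R.T@np.array(c['t'])).round(3),c['k1'],np.array(c['intrinsics'])[0])
a=cv2.imread('pics/scene0.png');cv2.imwrite('pics/s1.png',cv2.resize(a,(800,600)))
E
```

```text
0.0 [ 6.49687800e-01 -2.71756484e-06  4.03867870e-01] [[-0.     1.    -0.002]
 [ 1.     0.    -0.   ]
 [-0.    -0.002 -1.   ]] 0.9987203998481771 0.1473
scene [ 1.02  -0.68   0.733] -0.041754034314945454 [386.39010215   0.         248.69795994]
side [ 0.365 -0.917  0.958] -0.17866605086327675 [445.83837671   0.         258.70226317]
wrist [0.65  0.069 0.384] -0.08502209589722863 [324.60455674   0.         253.77964122]
```

View pics/s1.png

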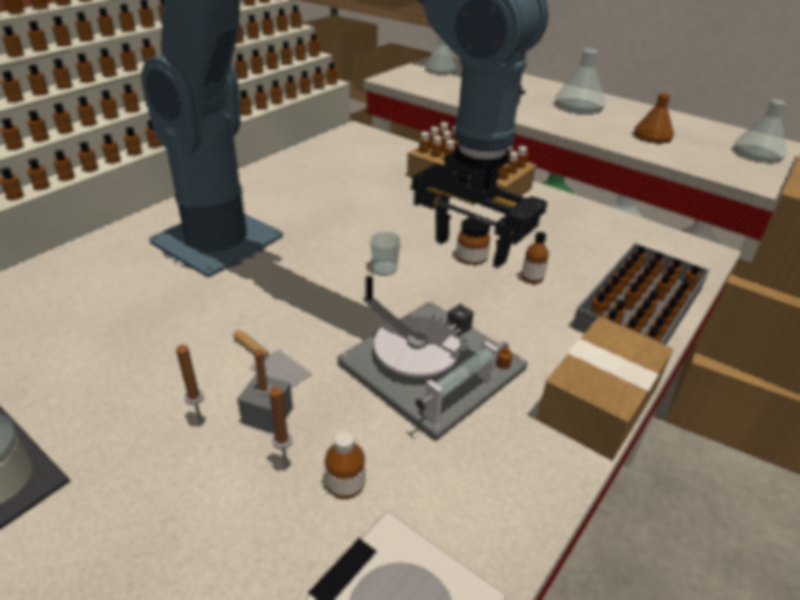

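View pics/side0.png

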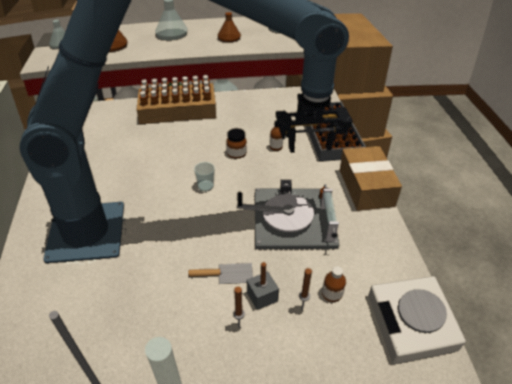

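The scene picture (800x600) shows three stylus-like things: (187,375), (261,370) in the grey block, and (279,415). The two outer ones are longer and stand on feet. The side view has them at (238,303), (263,273) and (307,283). I choose the middle one, the smallest, in the stand. Next I measure it and take a close crop.

```bash
cat > m.py <<'E'
from h import *
def cloud(n):
    c,im,d=grab(n);K=np.array(c['intrinsics']);v,u=np.mgrid[:384,:512]
    pts=cv2.undistortPoints(np.stack([u,v],-1).reshape(-1,1,2).astype(float),K,np.array([c['k1'],0,0,0,0.])).reshape(384,512,2)
    P=np.dstack([pts,np.ones((384,512))])*d[...,None]
    R=np.array(c['R']);return c,im,(P-np.array(c['t']))@R,d>0
E
python3 - <<'E'
from m import *
for n,box in(('side',(225,250,330,335)),('scene',(105,210,200,320))):
    c,im,W,ok=cloud(n);u0,v0,u1,v1=box
    hsv=cv2.cvtColor(im,cv2.COLOR_RGB2HSV)
    m=(hsv[...,0]<18)&(hsv[...,1]>110)&(hsv[...,2]<190)&ok
    m[:,:u0]=0;m[:,u1:]=0;m[:v0]=0;m[v1:]=0
    k,l,st,ce=cv2.connectedComponentsWithStats(m.astype(np.uint8))
    for i in range(1,k):
        if st[i,4]>40:
            Q=W[l==i];print(n,st[i],'med',np.median(Q,0).round(3),'z',np.percentile(Q[:,2],[3,97]).round(3))
            for z0 in(.03,.06,.09,.12,.15,.18):
                q=Q[abs(Q[:,2]-z0)<.015]
                if len(q)>5:print('   ',np.median(q,0).round(3))
    # grey top faces
    for lo,hi,name in((.05,.065,'58'),(.015,.03,'22')):
        t=(W[...,2]>lo)&(W[...,2]<hi)&ok&(hsv[...,1]<60)&(W[...,0]>.3)&(W[...,0]<1)&(abs(W[...,1])<.5)
        k,l,st,ce=cv2.connectedComponentsWithStats(t.astype(np.uint8))
        for i in range(1,k):
            if st[i,4]>60:Q=W[l==i];print(n,name,st[i],Q.mean(0).round(3),Q.min(0).round(3),Q.max(0).round(3))
a=cv2.imread('pics/side0.png')[170:350,180:370];cv2.imwrite('pics/c1.png',cv2.resize(a,(760,720)[:2] if 0 else (633,600),interpolation=cv2.INTER_CUBIC))
E
```

```text
side [261 263   5  21  73] med [ 0.482 -0.293  0.103] z [0.07  0.137]
    [ 0.481 -0.293  0.071]
    [ 0.481 -0.293  0.089]
    [ 0.482 -0.293  0.126]
    [ 0.482 -0.289  0.137]
side [302 269  10  28 145] med [ 0.573 -0.344  0.127] z [0.071 0.16 ]
    [ 0.571 -0.345  0.071]
    [ 0.572 -0.345  0.091]
    [ 0.573 -0.345  0.121]
    [ 0.574 -0.343  0.155]
side [325 273   5  17  64] med [ 0.64  -0.309  0.065] z [0.052 0.074]
    [ 0.64  -0.31   0.065]
side [235 287   7  28 145] med [ 0.413 -0.372  0.129] z [0.072 0.16 ]
    [ 0.412 -0.372  0.072]
    [ 0.413 -0.372  0.089]
    [ 0.413 -0.373  0.12 ]
    [ 0.414 -0.372  0.156]
side 58 [195 164  18   8  75] [0.365 0.176 0.057] [0.338 0.161 0.05 ] [0.393 0.186 0.065]
side 58 [194 170  21  11  64] [0.367 0.127 0.058] [0.335 0.118 0.05 ] [0.398 0.154 0.065]
side 58 [280 179  12  10 115] [0.608 0.065 0.058] [0.59  0.046 0.051] [0.626 0.088 0.064]
side 58 [ 236  193   78   38 1229] [ 0.579 -0.046  0.054] [ 0.448 -0.118  0.05 ] [0.666 0.031 0.065]
side 58 [246 271  33  28 475] [ 0.481 -0.292  0.057] [ 0.444 -0.326  0.05 ] [ 0.519 -0.25   0.064]
[... 1799 characters left out ...]
.088 0.065]
scene 58 [152 239  34  26 361] [ 0.481 -0.292  0.058] [ 0.443 -0.323  0.05 ] [ 0.519 -0.247  0.065]
scene 58 [ 196  327  127   57 3289] [ 0.813 -0.381  0.056] [ 0.748 -0.468  0.05 ] [ 0.926 -0.322  0.065]
scene 22 [292 158  21   9  81] [0.496 0.29  0.023] [0.458 0.277 0.015] [0.52  0.325 0.03 ]
scene 22 [258 193  28  14 186] [0.538 0.073 0.023] [0.508 0.033 0.017] [0.577 0.106 0.026]
scene 22 [ 216  209  122   71 2493] [ 0.644 -0.073  0.022] [ 0.487 -0.161  0.015] [0.749 0.086 0.03 ]
scene 22 [153 263  22  11  77] [ 0.488 -0.313  0.022] [ 0.461 -0.322  0.015] [ 0.518 -0.303  0.03 ]
scene 22 [208 304  26  13 101] [ 0.675 -0.317  0.023] [ 0.645 -0.33   0.015] [ 0.688 -0.286  0.03 ]
```

View pics/c1.png

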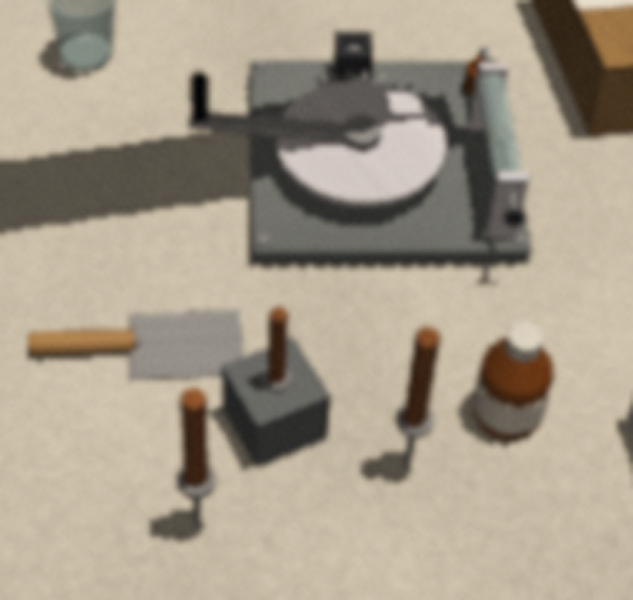

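The crop confirms it: the short stylus is in the grey block at (278,345), with longer look-alikes at (195,440) and (425,375). Both views put it at about (0.483,-0.291), top at 0.138 as expected. Now the wrist view for the doser.

```bash
python3 -c "
import cv2;cv2.imwrite('pics/w1.png',cv2.resize(cv2.imread('pics/wrist0.png'),(800,600),interpolation=cv2.INTER_CUBIC))"
```

```text
(no output)
```

View pics/w1.png

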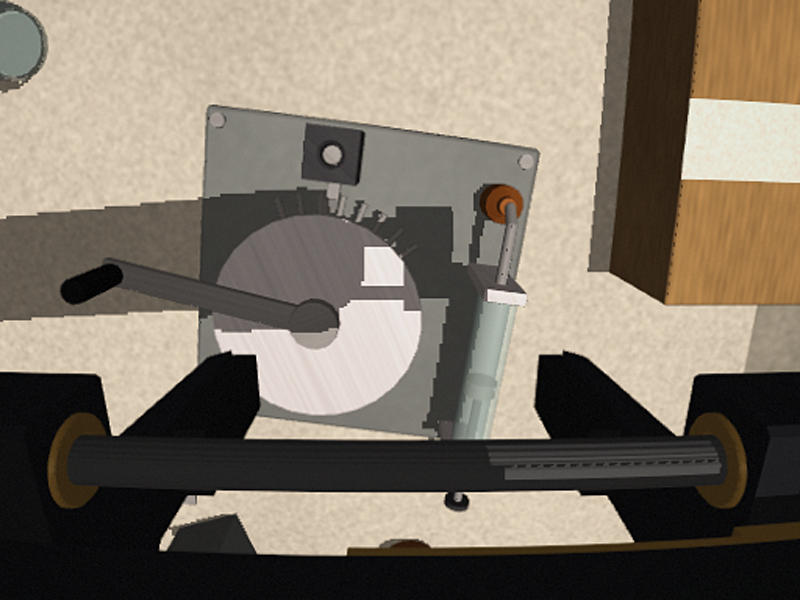

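The wrist view shows the button mouth at (332,154), the hub at (315,318), and the post running from its base at (115,265) to its top at about (75,288). The plate corners are at (208,106) and (538,150).

```bash
python3 - <<'E'
from h import *
c=robot.camera_info('wrist');f=512/800
g=lambda u,v,z:on_z(c,u*f,v*f,z)
b=g(332,154,.060);p=g(315,318,.066);pt=g(78,287,.108)
print('btn',b,'hub',p,'post top',pt)
print('d',np.linalg.norm((b-p)[:2]),np.linalg.norm((pt-p)[:2]))
A=g(208,106,.022);B=g(538,150,.022);print('edge',A,B,np.linalg.norm(A-B))
th=np.arctan2(*(B-A)[[1,0]]);print('yaw',th, 'yaw from btn',np.arctan2(*(b-p)[[1,0]])-np.pi/2)
e=np.array([[np.cos(th),-np.sin(th)],[np.sin(th),np.cos(th)]])
piv=A[:2]-e@[-.095,.135];print('piv from plate',piv,'btn',piv+e@[0,.112])
v=(pt[:2]-piv);print('lever',(np.arctan2(v[1],v[0])-th-np.radians(144))%(2*np.pi),np.linalg.norm(v))
for a in(0,.69,.72,.75,.8):
    q=th+np.radians(144)+a;print(a,piv+.14*np.array([np.cos(q),np.sin(q)]))
E
```

```text
btn [0.6099071  0.06823277 0.06      ] hub [ 0.59593145 -0.03701617  0.066     ] post top [ 0.46336991 -0.00447817  0.108     ]
d 0.10617277481233378 0.1364964650915554
edge [0.52017343 0.10160023 0.022     ] [0.74847843 0.07135811 0.022     ] 0.23029928455624002
yaw -0.1316969352997724 yaw from btn -0.1320143238529743
piv from plate [ 0.59662304 -0.04470581] btn [0.61133049 0.06632432]
lever 0.46682659366335244 0.13919289144026836
0 [0.49514749 0.05174476]
0.69 [ 0.45696605 -0.03491166]
0.72 [ 0.45673511 -0.03910514]
0.75 [ 0.45663006 -0.04330367]
0.8 [ 0.45673494 -0.05030216]
```

```bash
python3 -m handwheel '[[[0,0,0,-0.97,-0.557,0,1],[0,0,0,-0.97,-0.557,0,1],[0,0,0,-0.97,-0.557,0,1],[0,0,0,-0.97,-0.557,0,1],[0,0,0,-0.97,-0.557,0,1],[0,0,0,-0.97,-0.557,0,1],[0,0,0,-0.97,-0.557,0,1],[0,0,0,-0.97,-0.557,0,1],[0,0,0,-0.97,-0.557,0,1],[0,0,0,-0.97,-0.557,0,1],[0,0,0,-0.97,-0.557,0,1],[0,0,0,-0.97,-0.557,0,1]]]'
python3 -m handwheel '[[[0,0,0.138,0,0,0,1],[0,0,0.138,0,0,0,1],[0,0,0.138,0,0,0,1],[0,0,0.138,0,0,0,1],[0,0,0.138,0,0,0,1],[0,0,0.138,0,0,0,1],[0,0,0.138,0,0,0,1],[0,0,0.138,0,0,0,1],[0,0,0.138,0,0,0,1],[0,0,0.138,0,0,0,1],[0,0,0,0,0,0,1]]]'
cat > st.py <<'E'
from h import *
s,p,R=tool();g=p+R[:,2]*robot.grip_depth
print('t',round(s['t'],2),'tcp',p.round(4),'grasp',g.round(4),'j',np.round(s['joints'],2));print(R.round(3));print('F',np.round(s['contact_force'],2),'w',round(float(s['width']),3),'ff',s['finger_force'])
E
cat > clk.py <<'E'
from m import *
import sys
c,im,W,ok=cloud('wrist')
cv2.imwrite('pics/'+sys.argv[1],cv2.resize(im[:,:,::-1],(800,600)))
hsv=cv2.cvtColor(im,cv2.COLOR_RGB2HSV)
m=(hsv[...,0]<18)&(hsv[...,1]>100)&ok&(W[...,2]>.06)&(W[...,2]<.2)
k,l,st,ce=cv2.connectedComponentsWithStats(m.astype(np.uint8))
for i in range(1,k):
    if st[i,4]>40:
        Q=W[l==i];t=Q[Q[:,2]>Q[:,2].max()-.006];print(st[i],ce[i].round(),'top',t.mean(0).round(4),len(t),'all',Q.mean(0).round(4))
E
python3 st.py; python3 clk.py w2.png
```

```text
t: 1.45
ee_pos: [0.4822, -0.2919, 0.4047]
ee_rot: [-0.0, 0.707, 0.707, -0.0]
contact_force: [0.5, -0.1, -0.2]
width: 0.998
finger_force: 0.0
t: 2.55
ee_pos: [0.483, -0.2908, 0.4046]
ee_rot: [0.0, 0.995, 0.095, -0.0]
contact_force: [-0.3, -0.6, -1.2]
width: 0.999
finger_force: 0.0
t 2.55 tcp [ 0.483  -0.2908  0.4046] grasp [ 0.4829 -0.2908  0.2573] j [ 0.18  0.4   0.37  1.79 -0.17  0.98 -0.77]
[[ 0.982  0.189 -0.   ]
 [ 0.189 -0.982 -0.   ]
 [-0.     0.    -1.   ]]
F [-0.27 -0.59 -1.24] w 0.999 ff 0.0
[277   0  50  15 518] [301.   6.] top [ 0.6419 -0.3052  0.0699] 208 all [ 0.6405 -0.3054  0.0665]
[309  67  48  28 989] [334.  82.] top [ 0.5751 -0.335   0.1601] 537 all [ 0.5738 -0.3323  0.1412]
[238 163  18  34 458] [247. 180.] top [ 0.4828 -0.2858  0.1382] 230 all [ 0.4853 -0.2856  0.1213]
[300 236  32  45 804] [313. 260.] top [ 0.4216 -0.3613  0.1504] 49 all [ 0.4199 -0.3601  0.1132]
```

View pics/w2.png

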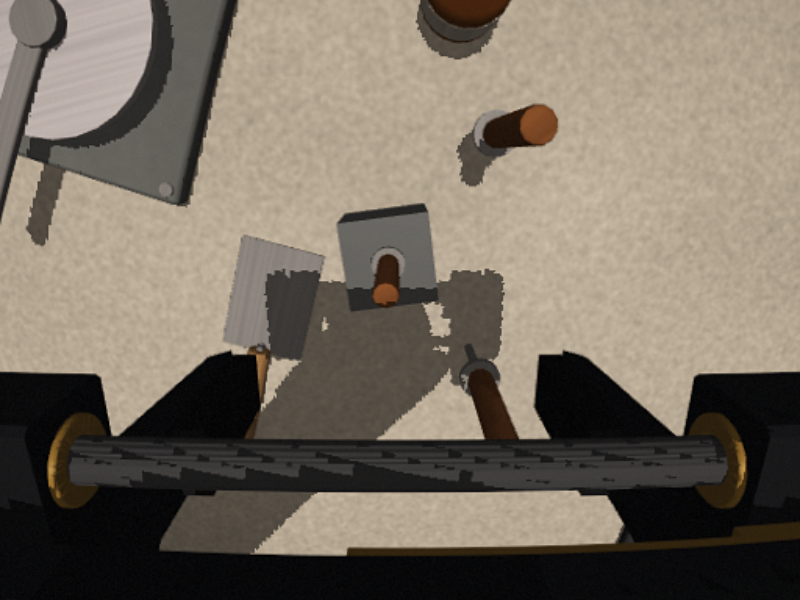

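The picture shows the target top at (386,294) in its stand. Look-alikes are at (538,125) and (480,385), both clear of the fingers' path. I correct by 5 mm and go down.

```bash
python3 -m handwheel '[[[0,0,0,0,-0.2,0.5,1],[0,0,0,0,0,0.8,1],[0,0,0,0,0,0.8,1],[0,0,0,0,0,0.8,1],[0,0,0,0,0,0.8,1],[0,0,0,0,0,0.8,1],[0,0,0,0,0,0.8,1],[0,0,0,0,0,0.6,1],[0,0,0,0,0,0.35,1],[0,0,0,0,0,0,1],[0,0,0,0,0,0,0],[0,0,0,0,0,0,0],[0,0,0,0,0,0,0],[0,0,0,0,0,0,0],[0,0,0,0,0,0,0],[0,0,0,0,0,0,0],[0,0,0,0,0,0,0],[0,0,0,0,0,0,0]]]'; python3 st.py
```

```text
t: 4.4
ee_pos: [0.482, -0.2861, 0.2485]
ee_rot: [0.0, 0.995, 0.095, -0.0]
contact_force: [-0.2, -0.2, 0.0]
width: 0.299
finger_force: 0.0
t 4.4 tcp [ 0.482  -0.2861  0.2485] grasp [ 0.482  -0.2861  0.1012] j [ 0.24  0.62  0.28  1.89 -0.27  0.66 -0.69]
[[ 0.982  0.19  -0.   ]
 [ 0.19  -0.982 -0.   ]
 [-0.     0.    -1.   ]]
F [-0.18 -0.17  0.01] w 0.299 ff 0.0
```

```bash
python3 -m handwheel '[[[0,0,0,0,0,0,0],[0,0,0,0,0,0,0],[0,0,0,0,0,0,0],[0,0,0,0,0,0,0],[0,0,0,0,0,0,0]]]'; python3 st.py
```

```text
t: 4.9
ee_pos: [0.4819, -0.2861, 0.2484]
ee_rot: [-0.0, 0.995, 0.095, -0.0]
contact_force: [0.5, 0.1, -1.0]
width: 0.143
finger_force: 30.0
t 4.9 tcp [ 0.4819 -0.2861  0.2484] grasp [ 0.4819 -0.2861  0.1011] j [ 0.24  0.62  0.28  1.89 -0.27  0.66 -0.69]
[[ 0.982  0.19  -0.   ]
 [ 0.19  -0.982  0.   ]
 [-0.    -0.    -1.   ]]
F [ 0.47  0.06 -0.98] w 0.143 ff 29.99989327043295
```

Gripped. Lift and carry it over the button.

```bash
python3 -m handwheel '[[[0,0,0,0,0,-0.4,0],[0,0,0,0,0,-0.9,0],[0,0,0,0,0,-0.9,0],[0,0,0,0,0,-0.9,0],[0,0,0,0,0,-0.9,0],[0,0,0,0,0,-0.9,0],[0,0,0,0,0,-0.3,0],[0,0,0,0,0,0,0]]]'
python3 -m handwheel '[[[0,0,0,0.25,-0.4,0,0],[0,0,0,0.554,-0.92,0,0],[0,0,0,0.554,-0.92,0,0],[0,0,0,0.554,-0.92,0,0],[0,0,0,0.554,-0.92,0,0],[0,0,0,0.554,-0.92,0,0],[0,0,0,0.554,-0.92,0,0],[0,0,0,0.554,-0.92,0,0],[0,0,0,0.554,-0.92,0,0],[0,0,0,0.554,-0.92,0,0],[0,0,0,0.554,-0.92,0,0],[0,0,0,0.554,-0.92,0,0],[0,0,0,0.554,-0.92,0,0],[0,0,0,0.554,-0.92,0,0],[0,0,0,0.3,-0.52,0,0],[0,0,0,0,0,0,0]]]'
python3 st.py; python3 -c "
from h import *
grab('wrist','w3.png');grab('side','sd3.png');grab('scene','sc3.png')
a=cv2.imread('pics/w3.png');cv2.imwrite('pics/w3b.png',cv2.resize(a,(800,600)))
c,d=robot.camera_info('side'),robot.camera_info('scene')
i=[]
for n,q in(('sd3',c),('sc3',d)):
    u,v=map(int,proj(q,(.611,.067,.1)));print(n,u,v);im=cv2.imread('pics/%s.png'%n);i.append(cv2.resize(im[v-45:v+35,u-40:u+40],(400,400),interpolation=cv2.INTER_CUBIC))
cv2.imwrite('pics/pair3.png',np.hstack(i))"
```

```text
t: 5.7
ee_pos: [0.4821, -0.2863, 0.3797]
ee_rot: [0.001, 0.995, 0.095, 0.001]
contact_force: [0.7, -0.3, -0.3]
width: 0.15
finger_force: 30.0
t: 7.3
ee_pos: [0.611, 0.0699, 0.3772]
ee_rot: [-0.001, 0.995, 0.097, -0.001]
contact_force: [-0.4, 0.5, 0.7]
width: 0.147
finger_force: 30.0
t 7.3 tcp [0.611  0.0699 0.3772] grasp [0.6107 0.07   0.2299] j [-0.38  0.52  0.27  1.67 -0.16  0.98 -1.43]
[[ 0.981  0.194 -0.002]
 [ 0.194 -0.981  0.001]
 [-0.002 -0.001 -1.   ]]
F [-0.41  0.47  0.7 ] w 0.147 ff 30.000208150595427
sd3 287 172
sc3 296 189
```

View pics/w3b.png

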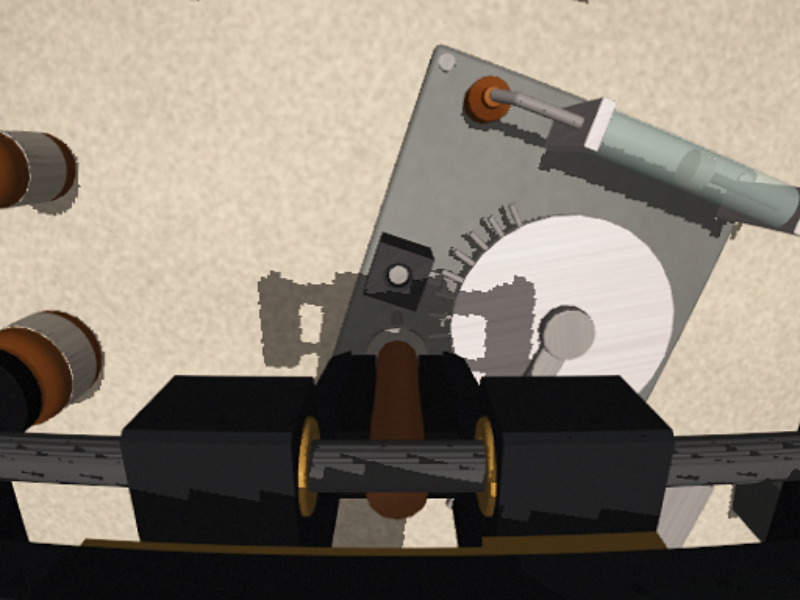

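View pics/pair3.png

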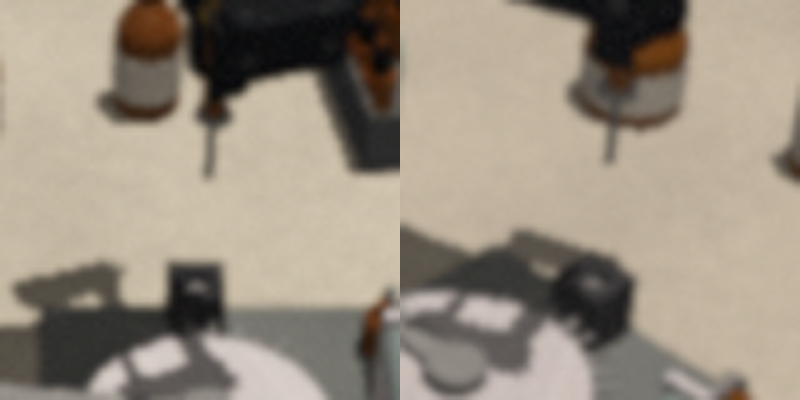

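The wrist view shows the button at (399,274). The side and scene crops show the stylus tip hanging nearly straight above the block, at (208,176) and (610,162). Now I triangulate both.

```bash
python3 - <<'E'
from h import *
w=robot.camera_info('wrist');a=robot.camera_info('side');b=robot.camera_info('scene')
print('btn wrist',on_z(w,399*.64,274*.64,.058))
pa=(287-40+208/5,172-45+177/5);pb=(296-40+210/5,189-45+163/5)
o1,r1=ray(a,*pa);o2,r2=ray(b,*pb)
x=np.linalg.lstsq(np.c_[r1,-r2],o2-o1,rcond=None)[0];P,Q=o1+x[0]*r1,o2+x[1]*r2
print('tip',P,Q,'expect z',robot.get_state()['ee_pos'][2]-.2354)
for c,pt in((a,(287-40+197/5,172-45+287/5)),(b,(296-40+188/5,189-45+281/5))):print('btn',on_z(c,*pt,.058))
# tip axis check in wrist: hole of flange
E
```

```text
btn wrist [0.60920716 0.06226455 0.058     ]
tip [0.61184073 0.0629897  0.14167935] [0.61193934 0.06458599 0.1436263 ] expect z 0.14264056581299944
btn [0.6098597  0.06070239 0.058     ]
btn [0.60545728 0.06765836 0.058     ]
```

```bash
python3 -m handwheel '[[[0,0,0,-0.11,0.05,0.5,0],[0,0,0,0,0,0.8,0],[0,0,0,0,0,0.8,0],[0,0,0,0,0,0.5,0],[0,0,0,0,0,0.2,0],[0,0,0,0,0,0.1,0],[0,0,0,0,0,0,0]]]'; python3 st.py
python3 -m handwheel '[[[0,0,0,0,0,0.1,0],[0,0,0,0,0,0.1,0],[0,0,0,0,0,0,0]]]'
```

```text
t: 8.15
ee_pos: [0.6089, 0.0648, 0.3062]
ee_rot: [0.0, 0.995, 0.095, 0.0]
contact_force: [0.1, -0.4, 0.3]
width: 0.144
finger_force: 30.0
t 8.15 tcp [0.6089 0.0648 0.3062] grasp [0.6089 0.0648 0.1589] j [-0.36  0.6   0.25  1.73 -0.19  0.83 -1.41]
[[ 0.982  0.189  0.001]
 [ 0.189 -0.982 -0.   ]
 [ 0.     0.    -1.   ]]
F [ 0.13 -0.41  0.34] w 0.144 ff 29.999939650297165
t: 8.45
ee_pos: [0.6087, 0.0651, 0.301]
ee_rot: [-0.0, 0.995, 0.095, 0.0]
contact_force: [0.7, -0.4, -0.7]
width: 0.144
finger_force: 30.0
```

```bash
python3 -m handwheel '[[[0,0,0,0,0,0.1,0],[0,0,0,0,0,0.1,0],[0,0,0,0,0,0,0]]]'
python3 -m handwheel '[[[0,0,0,0,0,0.1,0],[0,0,0,0,0,0.06,0],[0,0,0,0,0,0,0]]]'
```

```text
t: 8.75
ee_pos: [0.6085, 0.0651, 0.2955]
ee_rot: [0.0, 0.995, 0.095, -0.0]
contact_force: [-0.7, -0.1, -0.4]
width: 0.154
finger_force: 30.0
t: 9.05
ee_pos: [0.6086, 0.0651, 0.2917]
ee_rot: [0.0, 0.995, 0.095, -0.0]
contact_force: [0.4, 0.2, -0.6]
width: 0.15
finger_force: 30.0
```

Inside the recess without touching the rim. Now I press.

```bash
python3 -m handwheel '[[[0,0,0,0,0,0.08,0],[0,0,0,0,0,0.08,0],[0,0,0,0,0,0,0]]]'
python3 -m handwheel '[[[0,0,0,0,0,0.06,0],[0,0,0,0,0,0,0],[0,0,0,0,0,0,0],[0,0,0,0,0,0,0],[0,0,0,0,0,0,0]]]'
```

```text
t: 9.35
ee_pos: [0.6088, 0.0651, 0.2881]
ee_rot: [-0.0, 0.995, 0.095, 0.0]
contact_force: [-1.2, -0.2, 5.2]
width: 0.153
finger_force: 30.0
t: 9.85
ee_pos: [0.6088, 0.0651, 0.2867]
ee_rot: [-0.0, 0.995, 0.095, 0.0]
contact_force: [-0.8, 0.9, 4.5]
width: 0.147
finger_force: 30.0
```

```bash
python3 -m handwheel '[[[0,0,0,0,0,0.06,0],[0,0,0,0,0,0,0],[0,0,0,0,0,0,0],[0,0,0,0,0,0,0],[0,0,0,0,0,0,0],[0,0,0,0,0,0,0],[0,0,0,0,0,0,0],[0,0,0,0,0,0,0]]]'
python3 - <<'E'
from h import *
c,im,d=grab('side','sd4.png')
for a in(0,.17,.34,.51):
    q=-.1317+np.radians(144)+a;P=np.r_[np.array([.5956,-.046])+.14*np.array([np.cos(q),np.sin(q)]),.1]
    print(a,np.round(proj(c,P)))
hsv=cv2.cvtColor(im,cv2.COLOR_RGB2HSV);m=(hsv[...,2]<35).astype(np.uint8);m[:,:225]=0;m[:,275:]=0;m[:165]=0;m[215:]=0
k,l,st,ce=cv2.connectedComponentsWithStats(m)
for i in range(1,k):
    if st[i,4]>8:print(st[i],ce[i].round(1),np.median(d[l==i]))
E
```

```text
t: 10.65
ee_pos: [0.6089, 0.0651, 0.2853]
ee_rot: [-0.0, 0.995, 0.095, 0.0]
contact_force: [-1.6, -0.3, 5.2]
width: 0.152
finger_force: 30.0
0 [249. 179.]
0.17 [245. 184.]
0.34 [242. 189.]
0.51 [240. 195.]
[248 178   3  13  27] [248.6 184.2] 1.3021157
```

The post is at (248.6,184), where home projects, so the lever is home with the button down. Lift and carry the stylus back.

```bash
python3 -m handwheel '[[[0,0,0,0,0,-0.3,0],[0,0,0,0,0,-0.8,0],[0,0,0,0,0,-0.9,0],[0,0,0,0,0,-0.9,0],[0,0,0,0,0,-0.7,0],[0,0,0,0,0,0,0]]]'
python3 -m handwheel '[[[0,0,0,-0.273,0.458,0,0],[0,0,0,-0.546,0.916,0,0],[0,0,0,-0.546,0.916,0,0],[0,0,0,-0.546,0.916,0,0],[0,0,0,-0.546,0.916,0,0],[0,0,0,-0.546,0.916,0,0],[0,0,0,-0.546,0.916,0,0],[0,0,0,-0.546,0.916,0,0],[0,0,0,-0.546,0.916,0,0],[0,0,0,-0.546,0.916,0,0],[0,0,0,-0.546,0.916,0,0],[0,0,0,-0.546,0.916,0,0],[0,0,0,-0.546,0.916,0,0],[0,0,0,-0.546,0.916,0,0],[0,0,0,-0.273,0.458,0,0],[0,0,0,0,0,0,0],[0,0,0,0,0,0,0],[0,0,0,0,0,0,0]]]'
python3 st.py
python3 - <<'E'
from h import *
i=[]
for n in('side','scene'):
    c,im,d=grab(n,n+'5.png');u,v=map(int,proj(c,(.482,-.286,.09)));print(n,u,v);i.append(cv2.resize(im[v-45:v+35,u-40:u+40,::-1],(400,400),interpolation=cv2.INTER_CUBIC))
cv2.imwrite('pics/pair5.png',np.hstack(i))
E
```

```text
t: 11.3
ee_pos: [0.6094, 0.065, 0.3773]
ee_rot: [-0.0, 0.995, 0.095, 0.002]
contact_force: [-0.0, 0.3, -0.1]
width: 0.154
finger_force: 30.0
t: 13.1
ee_pos: [0.4825, -0.2844, 0.3746]
ee_rot: [-0.001, 0.995, 0.096, -0.0]
contact_force: [0.4, -0.3, -0.0]
width: 0.151
finger_force: 30.0
t 13.1 tcp [ 0.4825 -0.2844  0.3746] grasp [ 0.4825 -0.2842  0.2273] j [ 0.18  0.43  0.35  1.83 -0.19  0.91 -0.76]
[[ 0.981  0.192 -0.   ]
 [ 0.192 -0.981  0.001]
 [-0.    -0.001 -1.   ]]
F [ 0.44 -0.34 -0.04] w 0.151 ff 30.000116676092148
side 262 275
scene 167 240
```

View pics/pair5.png

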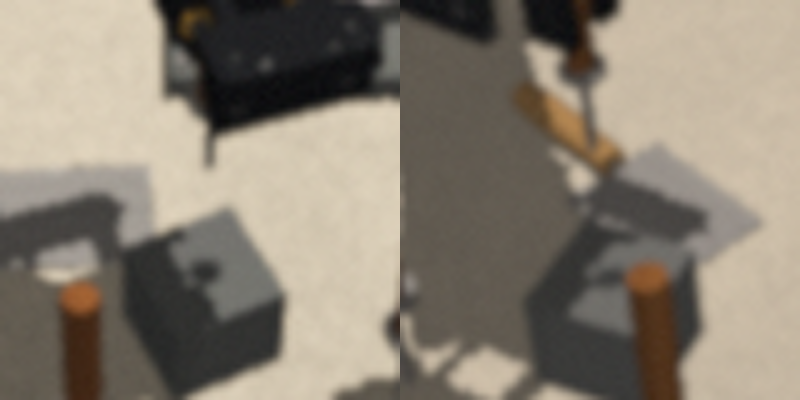

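The side crop has the hole at (207,270) and the tip at (209,166). The scene crop has the hole at (606,275) and the tip at (594,146).

```bash
python3 - <<'E'
from h import *
a=robot.camera_info('side');b=robot.camera_info('scene')
pa=lambda u,v:(262-40+u/5,275-45+v/5); pb=lambda u,v:(167-40+(u-400)/5,240-45+v/5)
o1,r1=ray(a,*pa(209,166));o2,r2=ray(b,*pb(594,146))
x=np.linalg.lstsq(np.c_[r1,-r2],o2-o1,rcond=None)[0];P,Q=o1+x[0]*r1,o2+x[1]*r2
print('tip',P,Q)
h1=on_z(a,*pa(207,270),.058);h2=on_z(b,*pb(606,275),.058);print('hole',h1,h2)
# hole triangulated
o1,r1=ray(a,*pa(207,270));o2,r2=ray(b,*pb(606,275));x=np.linalg.lstsq(np.c_[r1,-r2],o2-o1,rcond=None)[0];print(o1+x[0]*r1,o2+x[1]*r2)
s,p,R=tool();print(p)
for q in(a,b):
    i=proj(q,(P+Q)/2);print(i)
E
```

```text
tip [ 0.48381256 -0.28830188  0.13865877] [ 0.48340895 -0.28397794  0.14191931]
hole [ 0.48463587 -0.28981531  0.058     ] [ 0.48011014 -0.28559326  0.058     ]
[ 0.48429603 -0.29159106  0.06054713] [ 0.48390384 -0.28836338  0.06274501]
[ 0.48249281 -0.28463902  0.37479915]
(np.float64(263.5869959161432), np.float64(262.0420700990582))
(np.float64(165.2151820556365), np.float64(225.27302344886812))
```

```bash
python3 -m handwheel '[[[0,0,0,-0.03,0.07,0.5,0],[0,0,0,0,0,0.8,0],[0,0,0,0,0,0.8,0],[0,0,0,0,0,0.6,0],[0,0,0,0,0,0.25,0],[0,0,0,0,0,0.1,0],[0,0,0,0,0,0.1,0],[0,0,0,0,0,0.1,0],[0,0,0,0,0,0,0]]]'
python3 -m handwheel '[[[0,0,0,0,0,0.15,0],[0,0,0,0,0,0.15,0],[0,0,0,0,0,0,0]]]'
```

```text
t: 14.1
ee_pos: [0.4816, -0.2879, 0.2939]
ee_rot: [0.0, 0.995, 0.095, 0.0]
contact_force: [-0.4, -0.3, -1.2]
width: 0.149
finger_force: 30.0
t: 14.4
ee_pos: [0.4813, -0.2877, 0.2857]
ee_rot: [-0.0, 0.995, 0.095, -0.0]
contact_force: [0.2, 0.4, -0.8]
width: 0.148
finger_force: 30.0
```

```bash
python3 -m handwheel '[[[0,0,0,0.02,-0.05,0.3,0],[0,0,0,0,0,0.4,0],[0,0,0,0,0,0.4,0],[0,0,0,0,0,0.2,0],[0,0,0,0,0,0.08,0],[0,0,0,0,0,0,0],[0,0,0,0,0,0,0]]]'; python3 st.py
```

```text
t: 15.1
ee_pos: [0.4818, -0.2866, 0.2519]
ee_rot: [0.0, 0.995, 0.095, 0.0]
contact_force: [-0.2, 0.4, -0.3]
width: 0.148
finger_force: 30.0
t 15.1 tcp [ 0.4818 -0.2866  0.2519] grasp [ 0.4819 -0.2866  0.1046] j [ 0.24  0.62  0.29  1.89 -0.27  0.67 -0.69]
[[ 0.982  0.19   0.   ]
 [ 0.19  -0.982 -0.   ]
 [ 0.     0.    -1.   ]]
F [-0.2   0.42 -0.29] w 0.148 ff 30.00002478249371
```

```bash
python3 -m handwheel '[[[0,0,0,0,0,0.08,0],[0,0,0,0,0,0.04,0],[0,0,0,0,0,0.04,0],[0,0,0,0,0,0,0]]]'; python3 st.py | tail -1
```

```text
t: 15.5
ee_pos: [0.4819, -0.2866, 0.2484]
ee_rot: [-0.0, 0.995, 0.095, 0.0]
contact_force: [-1.2, 1.1, 5.4]
width: 0.146
finger_force: 30.0
F [-1.23  1.12  5.43] w 0.146 ff 30.00073774717748
```

Seated on the flange (5 N). Release and rise.

```bash
python3 -m handwheel '[[[0,0,0,0,0,0,1],[0,0,0,0,0,0,1],[0,0,0,0,0,0,1],[0,0,0,0,0,0,1],[0,0,0,0,0,0,1],[0,0,0,0,0,0,1],[0,0,0,0,0,0,1],[0,0,0,0,0,0,1],[0,0,0,0,0,-0.4,1],[0,0,0,0,0,-0.8,1],[0,0,0,0,0,-0.9,1],[0,0,0,0,0,-0.9,1],[0,0,0,0,0,-0.9,1],[0,0,0,0,0,-0.9,1],[0,0,0,0,0,-0.8,1],[0,0,0,0,0,0,1],[0,0,0,0,0,0,1]]]'; python3 st.py; python3 clk.py w6.png
```

```text
t: 17.2
ee_pos: [0.4816, -0.2864, 0.3881]
ee_rot: [0.0, 0.995, 0.095, 0.0]
contact_force: [0.5, -0.0, 0.5]
width: 0.994
finger_force: 0.0
t 17.2 tcp [ 0.4816 -0.2864  0.3881] grasp [ 0.4818 -0.2864  0.2408] j [ 0.18  0.42  0.36  1.81 -0.18  0.94 -0.76]
[[ 0.982  0.19   0.001]
 [ 0.19  -0.982 -0.   ]
 [ 0.001  0.    -1.   ]]
F [ 0.48 -0.03  0.52] w 0.994 ff 0.0
[287   0  45  11 320] [309.   4.] top [ 0.6391 -0.3058  0.0669] 149 all [ 0.6384 -0.3059  0.0646]
[ 318   64   54   31 1212] [346.  80.] top [ 0.575  -0.335   0.1601] 622 all [ 0.5738 -0.3321  0.1406]
[245 166  18  38 541] [254. 185.] top [ 0.4829 -0.2869  0.1381] 261 all [ 0.4853 -0.2865  0.1207]
[306 243  31  38 701] [319. 263.] top [ 0.4218 -0.3618  0.1344] 43 all [ 0.4199 -0.3599  0.1033]
```

View pics/w6.png

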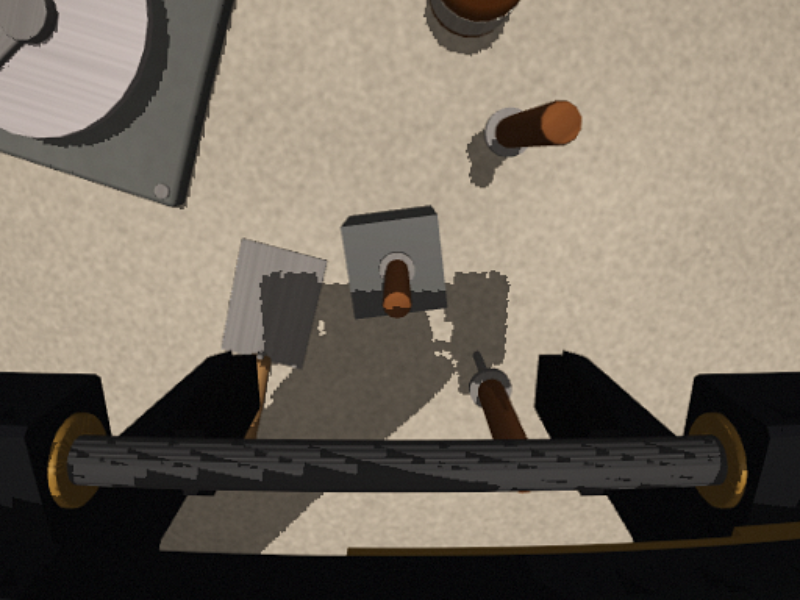

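The stylus stands in its hole with its top at (397,302), z 0.138, and the fingers are clear. On to the lever post.

```bash
python3 -m handwheel '[[[0,0,0,0.11,-0.5,0,1],[0,0,0,0.221,-0.94,0,1],[0,0,0,0.221,-0.94,0,1],[0,0,0,0.221,-0.94,0,1],[0,0,0,0.221,-0.94,0,1],[0,0,0,0.221,-0.94,0,1],[0,0,0,0.221,-0.94,0,1],[0,0,0,0.221,-0.94,0,1],[0,0,0,0.221,-0.94,0,1],[0,0,0,0.221,-0.94,0,1],[0,0,0,0.221,-0.94,0,1],[0,0,0,0.221,-0.94,0,1],[0,0,0,0.221,-0.94,0,1],[0,0,0,0.221,-0.94,0,1],[0,0,0,0.11,-0.5,0,1],[0,0,0.13,0,0,0,1],[0,0,0.13,0,0,0,1],[0,0,0.13,0,0,0,1],[0,0,0,0,0,0,1],[0,0,0,0,0,0,1]]]'; python3 st.py
python3 - <<'E'
from m import *
for n in('wrist','side','scene'):
    c,im,W,ok=cloud(n)
    m=ok&(W[...,2]>.07)&(W[...,2]<.113)&(abs(W[...,0]-.49)<.06)&(abs(W[...,1]-.04)<.06)
    Q=W[m];t=Q[Q[:,2]>.103]
    print(n,len(Q),len(t),Q.mean(0) if len(Q) else '',t.mean(0) if len(t) else '',t.min(0) if len(t) else '',t.max(0) if len(t) else '')
c,im,d=grab('wrist','w7.png');cv2.imwrite('pics/w7b.png',cv2.resize(im[:,:,::-1],(800,600)))
E
```

```text
t: 19.25
ee_pos: [0.4947, 0.0527, 0.3874]
ee_rot: [0.0, 0.995, -0.098, -0.0]
contact_force: [0.7, 0.0, -0.2]
width: 0.999
finger_force: 0.0
t 19.25 tcp [0.4947 0.0527 0.3874] grasp [0.4946 0.0527 0.2401] j [-0.46  0.31  0.32  1.97 -0.12  0.89 -1.85]
[[ 0.981 -0.194 -0.001]
 [-0.194 -0.981 -0.   ]
 [-0.001  0.    -1.   ]]
F [ 0.7   0.02 -0.18] w 0.999 ff 0.0
wrist 422 283 [0.4951469  0.05350453 0.10123035] [0.49342743 0.05388136 0.10807311] [0.48529303 0.04623599 0.10305356] [0.50053149 0.06150023 0.11014419]
side 61 18 [0.49173911 0.04790452 0.09334885] [0.49253503 0.04963562 0.10529095] [0.48518061 0.04372381 0.10302462] [0.50027769 0.05985815 0.10783278]
scene 73 20 [0.49342527 0.0505675  0.09292127] [0.49234697 0.05278025 0.10733295] [0.48320126 0.04601656 0.10320445] [0.49930805 0.0613662  0.11015655]
```

View pics/w7b.png

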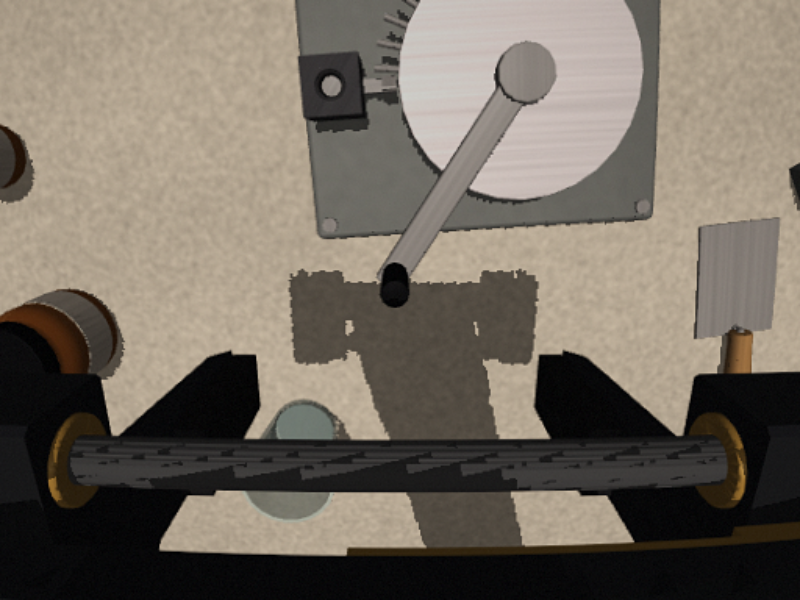

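The post is at (395,285), close to the predicted home position; the beaker (300,450) stays clear. Descend and grip.

```bash
python3 -m handwheel '[[[0,0,0,-0.06,0,0.5,1],[0,0,0,0,0,0.9,1],[0,0,0,0,0,0.9,1],[0,0,0,0,0,0.9,1],[0,0,0,0,0,0.9,1],[0,0,0,0,0,0.9,1],[0,0,0,0,0,0.6,1],[0,0,0,0,0,0.4,1],[0,0,0,0,0,0.05,1],[0,0,0,0,0,0,1],[0,0,0,0,0,0,0],[0,0,0,0,0,0,0],[0,0,0,0,0,0,0],[0,0,0,0,0,0,0],[0,0,0,0,0,0,0],[0,0,0,0,0,0,0],[0,0,0,0,0,0,0],[0,0,0,0,0,0,0],[0,0,0,0,0,0,0],[0,0,0,0,0,0,0]]]'; python3 -m handwheel '[[[0,0,0,0,0,0,0],[0,0,0,0,0,0,0],[0,0,0,0,0,0,0]]]'; python3 st.py
python3 - <<'E'
from h import *
s,p,R=tool();piv=np.array([.5966,-.0447]);v=p[:2]-piv;print('r',np.linalg.norm(v))
c=p[:2].copy();rot=lambda a:np.array([[np.cos(a),-np.sin(a)],[np.sin(a),np.cos(a)]])
u=v/np.linalg.norm(v)*.14;prev=v
for a in np.arange(1,10)*.08:
    n=piv+rot(a)@v;d=R[:2,:2].T@((rot(a)-rot(a-.08))@v);print(a.round(2),n.round(4),'tool units/row',(d/.025).round(2))
E
```

```text
t: 21.45
ee_pos: [0.4935, 0.0537, 0.2365]
ee_rot: [-0.0, 0.995, -0.099, -0.0]
contact_force: [0.7, 3.8, -1.2]
width: 0.171
finger_force: 30.0
t: 21.75
ee_pos: [0.4934, 0.0535, 0.2364]
ee_rot: [-0.0, 0.995, -0.099, -0.0]
contact_force: [-0.3, 4.2, 0.9]
width: 0.172
finger_force: 30.0
t 21.75 tcp [0.4934 0.0535 0.2364] grasp [0.4933 0.0536 0.0891] j [-0.38  0.56  0.23  2.06 -0.24  0.55 -1.75]
[[ 0.98  -0.197 -0.   ]
 [-0.197 -0.98   0.001]
 [-0.    -0.001 -1.   ]]
F [-0.33  4.17  0.94] w 0.172 ff 29.999631196260452
r 0.14250175769063333
0.08 [0.4859 0.045 ] tool units/row [-0.23  0.4 ]
0.16 [0.479  0.0358] tool units/row [-0.2   0.41]
0.24 [0.473  0.0262] tool units/row [-0.16  0.43]
0.32 [0.4677 0.0161] tool units/row [-0.13  0.44]
0.4 [0.4633 0.0056] tool units/row [-0.09  0.45]
0.48 [ 0.4597 -0.0052] tool units/row [-0.06  0.45]
0.56 [ 0.457  -0.0163] tool units/row [-0.02  0.46]
0.64 [ 0.4551 -0.0275] tool units/row [0.02 0.46]
0.72 [ 0.4542 -0.0389] tool units/row [0.05 0.45]
```

```bash
python3 -m handwheel '[[[0,0,0,-0.11,0.2,0,0],[0,0,0,-0.11,0.2,0,0],[0,0,0,-0.1,0.2,0,0],[0,0,0,-0.1,0.21,0,0],[0,0,0,-0.08,0.21,0,0],[0,0,0,-0.08,0.22,0,0],[0,0,0,-0.06,0.22,0,0],[0,0,0,-0.06,0.22,0,0],[0,0,0,0,0,0,0]]]'; python3 -m handwheel '[[[0,0,0,-0.05,0.22,0,0],[0,0,0,-0.04,0.22,0,0],[0,0,0,-0.03,0.22,0,0],[0,0,0,-0.03,0.23,0,0],[0,0,0,-0.01,0.23,0,0],[0,0,0,-0.01,0.23,0,0],[0,0,0,0.01,0.23,0,0],[0,0,0,0.01,0.23,0,0],[0,0,0,0,0,0,0],[0,0,0,0,0,0,0]]]'
cat > lev.py <<'E'
from h import *
s,p,R=tool();piv=np.array([.5966,-.0447]);v=(p+R[:,2]*robot.grip_depth)[:2]-piv;h=np.array([.4934,.0535])-piv
print('lever est',np.arctan2(v[1],v[0])%(2*np.pi)-np.arctan2(h[1],h[0]),np.linalg.norm(v),s['contact_force'],s['width'])
E
python3 lev.py
```

```text
t: 22.65
ee_pos: [0.4667, 0.0162, 0.2363]
ee_rot: [-0.0, 0.995, -0.098, -0.002]
contact_force: [-5.4, 4.1, 5.9]
width: 0.167
finger_force: 30.0
t: 23.65
ee_pos: [0.454, -0.0284, 0.2363]
ee_rot: [0.0, 0.995, -0.099, -0.002]
contact_force: [-5.7, 3.6, 6.6]
width: 0.171
finger_force: 30.0
lever est 0.6468302528665029 0.14416238660748118 [-5.66324451  3.60844119  6.56083966] 0.17125619857151103
```

```bash
python3 -m handwheel '[[[0,0,0,0.04,0.15,0,0],[0,0,0,0.04,0.15,0,0],[0,0,0,0.04,0.15,0,0],[0,0,0,0,0,0,0],[0,0,0,0,0,0,0],[0,0,0,0,0,0,0],[0,0,0,0,0,0,0]]]'; python3 lev.py
python3 - <<'E'
from m import *
piv=np.array([.5966,-.0447])
for n in('side','scene','wrist'):
    c,im,W,ok=cloud(n)
    # arm's upper face, between hub and post
    r=W[...,:2]-piv;rr=np.hypot(r[...,0],r[...,1])
    m=ok&(W[...,2]>.057)&(W[...,2]<.064)&(rr>.09)&(rr<.128)&(W[...,0]<.52)
    if m.sum():
        a=np.arctan2(r[...,1],r[...,0])[m]%(2*np.pi);print(n,m.sum(),(a.min()+a.max())/2-np.radians(144)+.1317,np.median(a)-np.radians(144)+.1317)
E
```

```text
t: 24.35
ee_pos: [0.4542, -0.0396, 0.2362]
ee_rot: [-0.0, 0.995, -0.099, -0.003]
contact_force: [-7.3, 3.9, 8.3]
width: 0.172
finger_force: 30.0
lever est 0.7236735108594394 0.14336126747789157 [-7.34382265  3.8537662   8.31197265] 0.17226027196687185
side 34 0.7629876196816078 0.7667881365776382
scene 65 0.724459494537892 0.7465246373174949
wrist 2741 0.7177664694584603 0.7238670526248164
```

The arm angle reads about 0.72 rad from both the wrist depth and the hand position, and the 3.9 N push matches the spring before the next rise. Handing in.

```bash
python3 -c "
from station import robot
print(robot.job_done(), robot.get_state()['t'])"
```

```text
the job is handed in; nothing more can be done
the job is handed in; nothing more can be done
```

I handed the job in at about 24.5 s: the lever went home on the button press, the stylus is back in its stand and let go, and the fingers hold the lever at about 0.72 rad, four clicks from home. No verdict came back.

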